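# Discard a used syringe in a slide-top sharps box

### The arm

A 6-joint arm with a two-finger parallel gripper is mounted at the origin on the work surface. World frame = base frame: x ahead of the robot, y to its left, z up, the work surface at z = 0. Lengths are in m, angles in rad, forces in N, time in s.
With the tool pointing down it reaches from about 0.375 to 0.925 m from the base axis. Payload 5.7 kg.
Tool frame: the origin (TCP) lies between the finger pads; the fingertips stand 19 mm ahead of it and the grasp point (between the pads) is the TCP (bot.tip_reach is the distance from the TCP to the fingertips, in m); z points along the fingers, y is the direction in which the jaws open and shut (so a half turn about z gives the same grasp; the last joint's range is limited). The gripper opens to 85 mm and grips with 20 to 120 N. Pads are 22 mm wide; open, the fingers measure 114 mm over their backs; the gripper's body (76 mm by 85 mm) begins 54 mm behind the grasp point. The pads swing forward as they close: fully open they stand 13 mm farther back than shut.
Start: joints at [-1.286, 0.359, 1.51, -0, 1.272, -0.115], TCP at [0.234, -0.553, 0.25] pointing down, gripper open.
Joint ranges: [-2.97, 2.97], [-1.01, 2.36], [0.21, 2.38], [-0.96, 4.11], [0.2, 2.71], [-2.98, 2.98]. Speed limits (rad/s): [2.39, 2.39, 3.14, 3.14, 3.14, 3.14].

### API

Orientations are given as a unit quaternion [x, y, z, w].
In Python, from workcell import bot gives the robot as it stands. Calls block until the motion is done:
- bot.move_pose(position, orientation): joint-space move of the TCP to a pose.
- bot.move_linear(position, rotation=None, vel=0.15, until_force=None): straight line of the TCP; rotation=None keeps the orientation; vel is the mean speed in m/s. With until_force (N) it stops when the force on the tool has changed by that much, and returns True; else False.
- bot.move_joints(angles): joint-space move.
- bot.grip(opening, grasp_force=None): opening from 0.0 (shut) to 1.0 (fully open); grasp_force is the grip in N (None keeps the last); returns when the fingers have stopped.
- bot.pause(seconds).
- bot.solve_ik(position, orientation): joint angles nearest the present ones, or None.
- bot.sense(): the state.
- bot.snapshot(name): name is "side" or "top"; returns a dict with "frame" (420x560x3 uint8, blue, green, red), "depth" (420x560 float32, m along the optical axis (not along the pixel's ray), 0 where there is no reading), "fovy" (degrees; the focal length in pixels is half the picture's height over the tangent of half this angle, whatever the lens; pixels are square), "cx", "cy" (the principal point, pixels), "extrinsics" (4x4, takes a point from camera to world coordinates). Camera axes: x right, y up, looking along -z (the intrinsics and any distortion apply to the point x, -y, -z); pixel columns grow to the right and rows downward; lengths in m; the calibration is good to about 2 mm. A picture is of the moment at which its call begins.
A pose or a line that the arm cannot do raises bot.MotionError and nothing moves.
- bot.sign_off(): hands the job in, once; it reports no verdict.
The state is a dict: "clock": time; "qpos": joint angles; "joint_velocities": joint speeds; "joint_efforts": joint torques, N m; "tcp_pos": TCP position; "tool_rot": TCP orientation; "ft_force": force on the tool from outside, world axes, zero at the start; "torque": the same for the moment, N m; "finger_gap": opening from 0.0 (shut) to 1.0 (fully open).
Only numpy, scipy, OpenCV 4.12 (cv2) and the standard library are available. Lean on these libraries where they do the work, as an engineer would, in place of code of your own. Each camera call takes 0.05 s, during which the arm holds its last target. There are 200 camera calls.

### The job

Slide the flat lid of the sharps box all the way open by pressing lightly on it, drop the small used syringe (the one with a sheathed needle) in through the opening, and slide the lid fully shut again. The lid is thin and pops out of its rails if leaned on, so press gently, keep the fingers out of the box, and leave everything else on the bench where it is.

Things in the scene. Friction and masses are not known exactly. Their poses are not given: they have to be found in the camera images.
- sharps: Sharps box, fixed, 170 mm along its own x, 250 mm along y, 150 mm high. Origin: centre of underside; z up. Top: a frame (rim at 150 mm) with 14 mm wide side lips and 10 mm wide end lips round a recess 142 (x) by 230 mm (y). The -y half of the recess is the open mouth over the hollow body (inner floor at 4 mm); the +y half is a deck 8 mm below the rim, over which the lid slides to open.
- lid (a joint): Opening of the flat sliding lid, m: 0 = fully shut over the mouth, against its stop; 0.115 = fully open, slid along the box's +y over the deck, against its stop. Starts 0 to 10 mm ajar. It drags with about 4 N all along and stays where it is left.
- lid_mid (a point): Centre of the lid's top face; moves with the lid; axes of the box. The lid is a thin plain plate, 142 (x) by 115 (y) by 3 mm, its top 0.5 mm below the rim; no handle, only flat thumb ribs 0.6 mm high that cannot be hooked: it moves by fingertip friction. It gives 1 mm downward for each 8 N of press and springs back. More than 16 N on it or on the box spoils it.
- mouth (a point): Centre of the mouth at rim height, 57.5 mm from the box's origin towards its -y: middle of the opening when the lid is fully open. Free opening then: 142 mm (x) by 115 mm (y). Axes of the box.
- syringe: The small used syringe, about 106 mm long, lying on the bench pad (2 mm thick) along its own x, needle sheath towards +x. Barrel 12 mm in diameter from x = -40 to +25 mm; finger flange 24 mm wide (own y) at x = -40 mm; thumb plate at x = -53 mm; tapered sheath 8 mm wide at its root from x = 25 to 53 mm. About 14 g. Origin: at its underside, 6 mm below the barrel's axis, midway along; z up.
- big_syringe: Bystander: larger clean syringe without needle, barrel 20 mm in diameter, 116 mm long, flange 34 mm wide, lying along its own x. Origin: middle of its underside.
- marker: Bystander: marker pen, 12 mm square section, about 130 mm long, lying along its own x. Origin: middle of its underside.
- tape_roll: Bystander: roll of tape lying flat, 72 mm across, 19 mm high. Origin: centre of its underside.
- tube_rack: Bystander: rack with capped tubes, 70 mm (x) by 205 mm (y), 95 mm high over the caps. Origin: centre of its underside.
- slide_box: Bystander: flat box for microscope slides, 87 by 182 by 38 mm. Origin: centre of its underside.
- swab_jar: Bystander: jar with a metal cap, 66 mm across, 85 mm high. Origin: centre of its underside.
- stain: Bystander: small bottle, 44 mm across, 85 mm high. Origin: centre of its underside.
There are look-alikes about, which are no part of the job. Leave any green or pink look-alike of the syringe alone.

How it is judged:
By the outcome, as a careful person would: the job done as asked, in the order asked, and still so for the second after the job is handed in, with the robot touching nothing.
It also fails if it takes over 72 s, if anything falls off the work surface, if the arm or the gripper's body presses on something with over 40 N, if the wrist force passes 120 N, or if a joint passes its speed limit or range.

## Working session

There is one attempt and no reset: what is moved stays moved. The work goes in short steps, each a Python script; the robot and the scene stay as the last script left them, time stands still between calls to the robot, and variables do not carry over. Pictures are saved under pics/ and viewed, about 8 in all and at most 12, crops included, and the job is handed in when it is done.

```bash
ls; mkdir -p pics
python3 - <<'E'
from workcell import bot
import cv2,numpy as np
for n in("top","side"):
    s=bot.snapshot(n); cv2.imwrite(f"pics/{n}0.png",s["frame"]); np.savez(f"pics/{n}0.npz",**s)
    print(n,s["fovy"],s["cx"],s["cy"],s["extrinsics"].round(4).tolist(),[k for k in s])
print(bot.sense())
E
```

```text
pics
top 42.93098361979034 269.138439658119 217.915848436271 [[0.0302, 0.9923, -0.1198, 0.3379], [-0.9992, 0.0332, 0.0231, -0.068], [0.0269, 0.119, 0.9925, 1.4644], [0.0, 0.0, 0.0, 1.0]] ['frame', 'depth', 'fovy', 'cx', 'cy', 'extrinsics']
side 53.16566947274625 273.1709438755121 212.7760840902507 [[0.9833, 0.1065, -0.1478, 0.3854], [-0.1821, 0.5946, -0.7832, -0.7687], [0.0045, 0.797, 0.604, 0.6425], [0.0, 0.0, 0.0, 1.0]] ['frame', 'depth', 'fovy', 'cx', 'cy', 'extrinsics']
{'clock': 0.1, 'qpos': array([-1.28609436e+00,  3.59443675e-01,  1.51131290e+00, -2.68919294e-05,
        1.27247168e+00, -1.15087029e-01]), 'joint_velocities': array([ 5.04591155e-05, -2.32542145e-03, -3.73241482e-03,  8.12412997e-04,
       -2.35962596e-04, -5.05959883e-04]), 'joint_efforts': array([-2.06945315e-04, -5.28655779e+01, -2.79350066e+01, -1.80156539e-04,
        5.11062884e-03,  1.73430448e-05]), 'tcp_pos': array([ 0.23336654, -0.5521443 ,  0.24953553]), 'tool_rot': array([ 9.80086418e-01,  1.98569749e-01, -8.20752622e-05, -8.13774531e-04]), 'ft_force': array([ 1.18068594,  0.49045767, -0.13271819]), 'torque': array([-0.0644575 , -0.01490474,  0.0175981 ]), 'finger_gap': 0.9997662536116642}
```

View pics/top0.png

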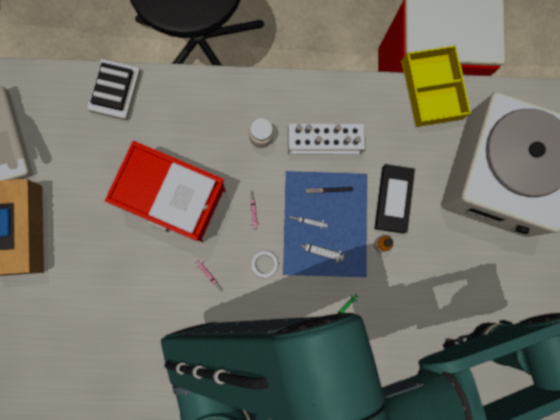

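View pics/side0.png

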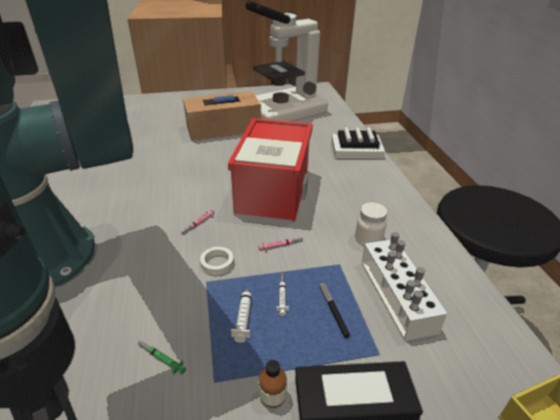

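The top view shows the red box at about (165,190), with its lid at the lower right (187,198) and the deck at the upper left. The small syringe is on the pad at (308,222), sheath end at (290,218). The big syringe is at (323,253) and the marker at (330,190). Pink and green look-alikes lie off the pad.

```bash
cat > h.py <<'E'
import numpy as np,cv2
from workcell import bot
def cloud(s):
    d=s["depth"];h,w=d.shape;f=h/2/np.tan(np.radians(float(s["fovy"]))/2)
    v,u=np.mgrid[:h,:w]
    P=np.stack([(u-s["cx"])/f*d,-(v-s["cy"])/f*d,-d],-1)
    E=s["extrinsics"];return P@E[:3,:3].T+E[:3,3]
def q(yaw): # tool down, jaw (tool y) axis along world angle yaw
    from scipy.spatial.transform import Rotation as R
    y=np.array([np.cos(yaw),np.sin(yaw),0]);z=np.array([0,0,-1.]);x=np.cross(y,z)
    return R.from_matrix(np.stack([x,y,z],1)).as_quat()
E
python3 - <<'E'
from h import *
for n,scale in(("top",6),("side",5)):
    s=np.load(f"pics/{n}0.npz");P=cloud(s);F=s["frame"].astype(int);ok=s["depth"]>0
    hsv=cv2.cvtColor(s["frame"],cv2.COLOR_BGR2HSV)
    X,Y,Z=P[...,0],P[...,1],P[...,2]
    m=ok&(Z>.135)&(Z<.165)&(X>.3)&(X<.75)&(Y>0)&(Y<.4)
    r=cv2.minAreaRect(P[m][:,:2].astype(np.float32)*1000)
    print(n,"box",m.sum(),r,cv2.boxPoints(r).round().tolist(),np.percentile(Z[m],[5,50,95]))
    w=m&(hsv[...,1]<60)&(hsv[...,2]>90); w=cv2.morphologyEx(w.astype(np.uint8),cv2.MORPH_OPEN,np.ones((3,3)))>0
    w=cv2.morphologyEx(w.astype(np.uint8),cv2.MORPH_CLOSE,np.ones((5,5)))>0
    r=cv2.minAreaRect(P[w][:,:2].astype(np.float32)*1000);print(" lid",r,np.median(Z[w]))
    # pad and things on it
    pad=ok&(Z<.03)&(hsv[...,0]>100)&(hsv[...,0]<125)&(hsv[...,1]>90)&(X>.3)&(X<.75)&(Y<0.05)&(Y>-.4)
    print(" padz",np.median(Z[pad]),pad.sum(),X[pad].min(),X[pad].max(),Y[pad].min(),Y[pad].max())
    wh=ok&(hsv[...,1]<70)&(hsv[...,2]>70)&(X>.35)&(X<.75)&(Y<0.05)&(Y>-.4)&(Z<.04)
    hull=cv2.convexHull(np.argwhere(pad)[:,::-1].astype(np.int32)); M=np.zeros(pad.shape,np.uint8);cv2.fillConvexPoly(M,hull,1)
    wh&=cv2.erode(M,np.ones((5,5)))>0
    k,L,st,c=cv2.connectedComponentsWithStats(wh.astype(np.uint8))
    for i in range(1,k):
        if st[i,4]>25:
            Q=P[L==i];r=cv2.minAreaRect(Q[:,:2].astype(np.float32)*1000);print("  obj",c[i].round(),st[i,4],r,cv2.boxPoints(r).round().tolist(),np.percentile(Q[:,2],[50,95]).round(4))
s=np.load("pics/top0.npz")["frame"]
a=cv2.resize(s[130:255,95:245],None,fx=4,fy=4,interpolation=2);b=cv2.resize(s[180:270,280:365],None,fx=5,fy=5,interpolation=2)[:,:425]
H=max(a.shape[0],b.shape[0]);z=lambda i:cv2.copyMakeBorder(i,0,H-i.shape[0],0,0,0)
o=np.hstack([z(a),z(b)]);o=cv2.resize(o,None,fx=.78,fy=.78);print(o.shape);cv2.imwrite("pics/crop0.png",o)
E
```

```text
top box 6626 ((560.3674926757812, 164.39468383789062), (251.0582733154297, 170.5203094482422), 68.6106948852539) [[435.0, 79.0], [594.0, 16.0], [686.0, 250.0], [527.0, 312.0]] [0.13871435 0.14712837 0.15289226]
 lid ((490.06427001953125, 34.41477966308594), (332.0455017089844, 156.0189208984375), 59.10485076904297) 0.14919211881959016
 padz 0.001363657931829132 7470 0.36214556671700115 0.6481975728318925 -0.3705926307601163 -0.14525159526682127
  obj [314. 190.] 92 ((595.1898193359375, -223.78216552734375), (11.897665977478027, 49.57948303222656), 4.186275005340576) [[587.0, -199.0], [591.0, -249.0], [603.0, -248.0], [599.0, -199.0]] [0.0124 0.0169]
  obj [310. 221.] 194 ((512.3339233398438, -210.1259765625), (107.77976989746094, 22.903947830200195), 74.36724853515625) [[487.0, -259.0], [509.0, -265.0], [538.0, -161.0], [516.0, -155.0]] [0.0106 0.0162]
  obj [324. 252.] 351 ((422.2027587890625, -250.36985778808594), (120.50885772705078, 33.76691436767578), 80.74620819091797) [[396.0, -307.0], [429.0, -313.0], [449.0, -194.0], [415.0, -188.0]] [0.0174 0.0243]
side box 3564 ((561.04541
[... 362 characters left out ...]
6492045557983263 -0.37520341010673136 -0.14705271946468712
  obj [282. 298.] 306 ((506.907958984375, -209.15374755859375), (108.08338165283203, 23.12312126159668), 82.7555160522461) [[489.0, -261.0], [512.0, -264.0], [525.0, -157.0], [502.0, -154.0]] [0.0119 0.0154]
  obj [326. 292.] 147 ((595.2606811523438, -221.25013732910156), (12.520456314086914, 59.67762756347656), 3.8451597690582275) [[587.0, -192.0], [591.0, -251.0], [604.0, -251.0], [600.0, -191.0]] [0.0141 0.0167]
  obj [242. 319.] 700 ((422.7969665527344, -243.7187042236328), (130.41334533691406, 37.62067413330078), 80.61388397216797) [[394.0, -305.0], [431.0, -311.0], [452.0, -182.0], [415.0, -176.0]] [0.0189 0.0232]
(390, 800, 3)
```

View pics/crop0.png

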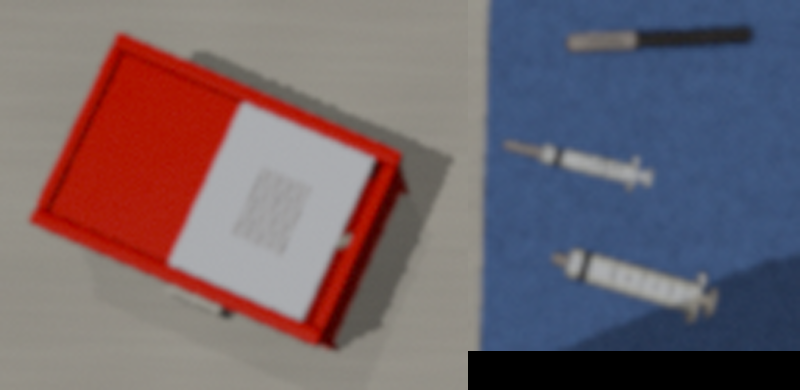

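The crop shows the lid a few mm ajar. The box centre and yaw agree in both views. Next I'll refine the syringe's end points by ray, then open the lid.

```bash
cat >> h.py <<'E'
C=np.array([.5605,.1640]);A=np.radians(68.55)
BY=np.array([np.cos(A),np.sin(A)]);BX=np.array([BY[1],-BY[0]])
def bp(x,y,z): return np.r_[C+x*BX+y*BY,z]
def ray(s,u,v,z):
    f=420/2/np.tan(np.radians(float(s["fovy"]))/2);E=s["extrinsics"]
    d=E[:3,:3]@np.array([(u-s["cx"])/f,-(v-s["cy"])/f,-1]);return E[:3,3]+d*(z-E[2,3])/d[2]
def ft(n=6):
    r=[]
    for _ in range(n): r.append(bot.sense()["ft_force"]);bot.pause(.02)
    return np.mean(r,0)
E
python3 - <<'E'
from h import *
for n,a,b in(("top",(289.5,217.2),(326.2,225.6)),("side",(283,272),(283,314))):
    s=np.load(f"pics/{n}0.npz");p,r=ray(s,*a,.008),ray(s,*b,.008)
    print(n,p,r,(p+r)/2,np.linalg.norm(p-r),np.degrees(np.arctan2(*(p-r)[1::-1])))
for yaw in(A,A-np.pi,A-np.pi/2,A+np.pi/2): print(yaw,bot.solve_ik(bp(0,-.052,.22),q(yaw)),bot.solve_ik(bp(0,.06,.17),q(yaw)))
E
```

```text
top [ 0.51751943 -0.15785604  0.008     ] [ 0.49763772 -0.25949051  0.008     ] [ 0.50757857 -0.20867328  0.008     ] 0.10356083427462681 78.93158445903758
side [ 0.52341707 -0.15309595  0.008     ] [ 0.50109546 -0.26219409  0.008     ] [ 0.51225627 -0.20764502  0.008     ] 0.11135824021353014 78.43680133759267
1.1964232022421128 [ 8.55707755e-02  3.22741745e-01  1.64848678e+00 -4.44089210e-16
  1.17036413e+00 -1.11085243e+00] [ 2.50018591e-01  4.68270435e-01  1.54809671e+00 -4.44089210e-16
  1.12522551e+00 -9.46404611e-01]
-1.9451694513476803 [ 8.55707755e-02  3.22741745e-01  1.64848678e+00 -4.44089210e-16
  1.17036413e+00  2.03074023e+00] [ 2.50018591e-01  4.68270435e-01  1.54809671e+00 -4.44089210e-16
  1.12522551e+00  2.19518804e+00]
-0.3743731245527837 [ 8.55707755e-02  3.22741745e-01  1.64848678e+00 -4.44089210e-16
  1.17036413e+00  4.59943900e-01] [ 2.50018591e-01  4.68270435e-01  1.54809671e+00 -4.44089210e-16
  1.12522551e+00  6.24391715e-01]
2.7672195290370096 [ 8.55707755e-02  3.22741745e-01  1.64848678e+00 -4.44089210e-16
  1.17036413e+00 -2.68164875e+00] [ 2.50018591e-01  4.68270435e-01  1.54809671e+00 -4.44089210e-16
  1.12522551e+00 -2.51720094e+00]
```

```bash
cat >> h.py <<'E'
def press(x,y,Q,F,ztop=.1495+.019):
    """touch down at box (x,y) and settle at about F newtons; returns bias,z"""
    b=ft();hit=bot.move_linear(bp(x,y,ztop-.005),vel=.012,until_force=3.0)
    z=bot.sense()["tcp_pos"][2];f=(ft()-b)[2];print("hit",hit,"z",z,"f",f)
    if not hit: return b,z,False
    for _ in range(3):
        if abs(F-f)<1: break
        z-=np.clip((F-f)/8000,-.0008,.0008);bot.move_linear(bp(x,y,z),vel=.01);f=(ft()-b)[2];print(" z",z,"f",f)
    return b,z,True
def slide(x,y0,y1,z,b,F,n=5,vel=.05):
    for y in np.linspace(y0,y1,n+1)[1:]:
        bot.move_linear(bp(x,y,z),vel=vel);g=ft(4)-b
        s=bot.sense();t=(s["tcp_pos"][:2]-C);print(f" y {t@BY:.4f} x {t@BX:.4f} along {g[:2]@BY:.1f} side {g[:2]@BX:.1f} fz {g[2]:.1f} t {s['clock']:.1f}")
        z-=np.clip((F-g[2])/8000,-.0006,.0006)
    return z
E
python3 - <<'E'
from h import *
Q=q(A-np.pi/2)
bot.grip(0.0)
bot.move_pose(bp(0,-.05,.24),Q)
bot.move_linear(bp(0,-.05,.1785),vel=.1);bot.pause(.2)
b,z,ok=press(0,-.05,Q,9.0)
if ok:
    z=slide(0,-.05,-.03,z,b,9.0,n=2)
    s=bot.sense();print(s["tcp_pos"],s["finger_gap"],s["clock"])
    im=bot.snapshot("side");cv2.imwrite("pics/s1.png",cv2.resize(im["frame"][90:230,200:350],None,fx=4,fy=4))
E
```

```text
hit True z 0.16773568386482202 f 5.675569160189832
 z 0.16732013000984575 f 5.841772725355094
 z 0.16692535160051514 f 7.502092270504135
 z 0.16673811313432815 f 8.327684169947966
 y -0.0398 x 0.0000 along -0.3 side -1.7 fz 8.0 t 7.0
 y -0.0298 x 0.0000 along -0.6 side -2.3 fz 8.5 t 7.4
[0.5496363  0.13628797 0.16742567] -0.00232755480366281 7.3917
```

View pics/s1.png

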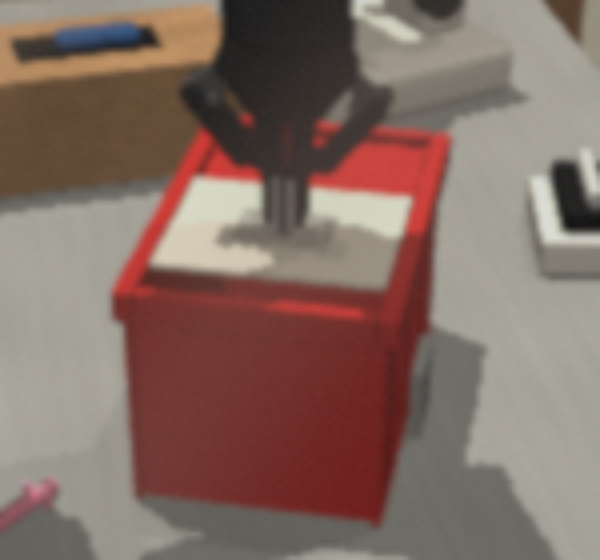

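The lid seems to be following the fingertips. I'll carry on to the open stop.

```bash
cat >> h.py <<'E'
def lidlook(name):
    s=bot.snapshot("top");P=cloud(s);hsv=cv2.cvtColor(s["frame"],cv2.COLOR_BGR2HSV)
    d=P[...,:2]-C;x=d@BX;y=d@BY
    # box-frame rectified top view at z=.149, 2 px/mm; +y box to the right
    ys,xs=np.meshgrid(np.arange(-140,140,.5)/1000,np.arange(-100,100,.5)/1000)
    W=np.stack([C[0]+xs*BX[0]+ys*BY[0],C[1]+xs*BX[1]+ys*BY[1],np.full(xs.shape,.1495)],-1)
    E=s["extrinsics"];f=210/np.tan(np.radians(s["fovy"])/2);c=(W-E[:3,3])@E[:3,:3]
    U=(s["cx"]+f*c[...,0]/-c[...,2]).astype(np.float32);V=(s["cy"]+f*c[...,1]/c[...,2]).astype(np.float32)
    im=cv2.remap(s["frame"],U,V,cv2.INTER_LINEAR);cv2.imwrite(name,im)
    h=cv2.cvtColor(im,cv2.COLOR_BGR2HSV)
    w=(h[...,1]<90)&(h[...,2]>80)
    for x0 in(-55,-40,40,55):
        r=w[(x0+100)*2-8:(x0+100)*2+8].mean(0)>.5;i=np.flatnonzero(r[20:-20])+20
        if len(i): print("x",x0,"white y from",i.min()/2-140,"to",i.max()/2-140,"n",len(i)/2)
E
python3 - <<'E'
from h import *
s=bot.sense()
# bias is known from the force after previous press (8.4 N)
b=ft()-np.r_[0,0,8.5]
z=slide(0,-.03,.058,.16668,b,9.0,n=4)
p=bot.sense()["tcp_pos"];bot.move_linear(np.r_[p[:2],p[2]+.03],vel=.1)
print("bias check",ft(),b)
bot.move_pose([.48,-.2,.25],q(np.radians(78.7)-np.pi/2));print(bot.sense()["clock"],bot.sense()["qpos"])
lidlook("pics/l1.png")
E
```

```text
y -0.0078 x 0.0001 along -0.6 side 0.1 fz 8.2 t 8.2
 y 0.0142 x 0.0001 along -0.9 side 0.1 fz 8.4 t 8.9
 y 0.0362 x 0.0001 along -1.0 side 0.2 fz 8.5 t 9.5
 y 0.0577 x 0.0002 along -2.8 side 0.7 fz 8.7 t 10.2
bias check [-0.46234679 -0.05132193 -0.30309573] [-2.04552959  0.38282682 -0.39412934]
12.325 [-5.26548374e-01  2.44473065e-01  1.68117730e+00  4.19181502e-04
  1.21606208e+00 -3.30007450e-01]
x -55 white y from -100.5 to 129.5 n 124.5
x -40 white y from -97.0 to 129.5 n 143.0
x 40 white y from -0.5 to 129.5 n 121.5
x 55 white y from -1.5 to 129.5 n 121.5
```

View pics/l1.png

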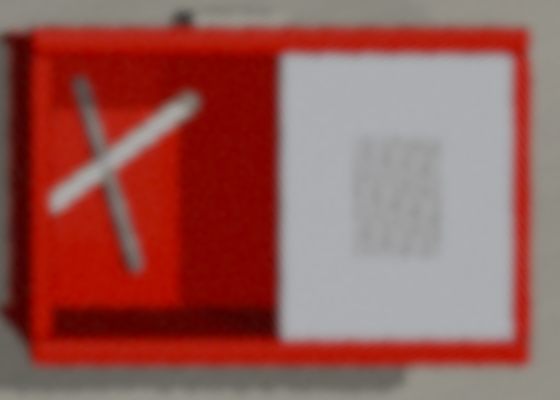

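The mouth looks open and the lid sits against the far lip, with near edge at y≈0 (px 279). Old sharps lie inside. I'll compare with the initial image using the same rectification.

Run:
```python
from h import *
import h
s0=np.load("pics/top0.npz");s1=cv2.imread("pics/l1.png")
class B: 
    snapshot=staticmethod(lambda n:{k:s0[k] for k in s0.files})
h.bot=B; lidlook("pics/l0.png")
for n in("l0","l1"):
    im=cv2.imread(f"pics/{n}.png").astype(int)
    for x0 in(30,50):
        g=im[(x0+100)*2-6:(x0+100)*2+6,:,1].mean(0);d=np.diff(cv2.GaussianBlur(g[None],(5,1),0)[0])
        i=np.argsort(-abs(d));sel=[]
        for k in i:
            if all(abs(k-j)>8 for j in sel): sel.append(k)
            if len(sel)==5: break
        print(n,x0,[(k/2-140,round(d[k],1)) for k in sorted(sel)])
```

```text
x -55 white y from -107.0 to 129.5 n 121.0
x -40 white y from -107.0 to 129.5 n 121.5
x 40 white y from -107.0 to 129.5 n 121.0
x 55 white y from -108.0 to 129.5 n 122.0
l0 30 [(np.float64(-134.5), np.float64(-6.5)), (np.float64(-108.0), np.float64(12.4)), (np.float64(-103.5), np.float64(4.3)), (np.float64(10.5), np.float64(-10.7)), (np.float64(123.5), np.float64(9.1))]
l0 50 [(np.float64(-136.0), np.float64(-5.5)), (np.float64(-108.0), np.float64(12.3)), (np.float64(-103.5), np.float64(4.3)), (np.float64(11.0), np.float64(-10.9)), (np.float64(124.0), np.float64(9.5))]
l1 30 [(np.float64(-77.5), np.float64(7.2)), (np.float64(-68.5), np.float64(-6.8)), (np.float64(-1.5), np.float64(12.1)), (np.float64(117.0), np.float64(-10.8)), (np.float64(123.5), np.float64(8.7))]
l1 50 [(np.float64(-135.5), np.float64(-5.4)), (np.float64(-1.5), np.float64(12.1)), (np.float64(3.0), np.float64(4.0)), (np.float64(117.0), np.float64(-11.2)), (np.float64(124.0), np.float64(9.7))]
```

The travel (about 107 mm plus 7–8 mm ajar) and the lid centre (about 57.7 mm) both put the opening at about 115 mm, fully open. The drag force also rose at the end. Next is the grasp.

Run:
```python
from h import *
a=np.radians(78.7);g=np.array([.510,-.2082])-.007*np.array([np.cos(a),np.sin(a)])
Q=q(a-np.pi/2)
bot.grip(.55,20)
bot.move_pose(np.r_[g,.10],Q)
bot.move_linear(np.r_[g,.0225],vel=.08,until_force=6)
print(bot.sense()["tcp_pos"],bot.sense()["clock"])
bot.grip(0.0,20);print("gap",bot.sense()["finger_gap"]*85,"mm")
bot.move_linear(np.r_[g,.25],vel=.15)
s=bot.sense();print(s["finger_gap"],s["clock"])
bot.move_pose(bp(.007,-.0575,.25),q(A));print(bot.sense()["finger_gap"],bot.sense()["clock"])
im=bot.snapshot("side");cv2.imwrite("pics/s2.png",cv2.resize(im["frame"][20:320,150:390],None,fx=2,fy=2))
```

```text
[ 0.50901605 -0.21527685  0.02290881] 14.6583
gap 11.121940505009174 mm
0.13001864059030913 16.7333
0.12814736226301313 17.9667
```

View pics/s2.png

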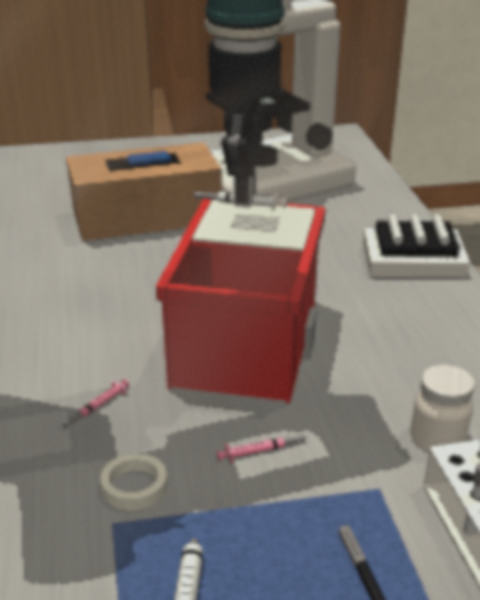

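The pad is clear of the small syringe. It hangs level in the jaws across the box at about (240,198). I'll lower it, release and check.

Run:
```python
from h import *
bot.move_linear(bp(.007,-.0575,.178),vel=.1,until_force=5);bot.pause(.2)
print(bot.sense()["tcp_pos"],ft())
bot.grip(.35);bot.pause(.4)
bot.move_linear(bp(.007,-.0575,.24),vel=.15)
bot.grip(0.0)
bot.move_pose([.48,-.15,.27],q(A-np.pi/2));print(bot.sense()["clock"],bot.sense()["finger_gap"])
lidlook("pics/l2.png")
im=bot.snapshot("side")["frame"][80:420,150:470]
l=cv2.imread("pics/l2.png");im=cv2.resize(im,(376,400));l=cv2.resize(l[:,:420],(420,400))
cv2.imwrite("pics/c2.png",np.hstack([l,im]))
```

```text
[0.54651529 0.1079998  0.17874318] [-0.20461942  0.11999773 -0.17716454]
21.9083 0.007663832436877729
x -55 white y from -100.5 to 129.5 n 124.5
x -40 white y from -97.0 to 129.5 n 147.5
x 40 white y from -0.5 to 129.5 n 121.5
x 55 white y from -1.5 to 129.5 n 121.5
```

View pics/c2.png

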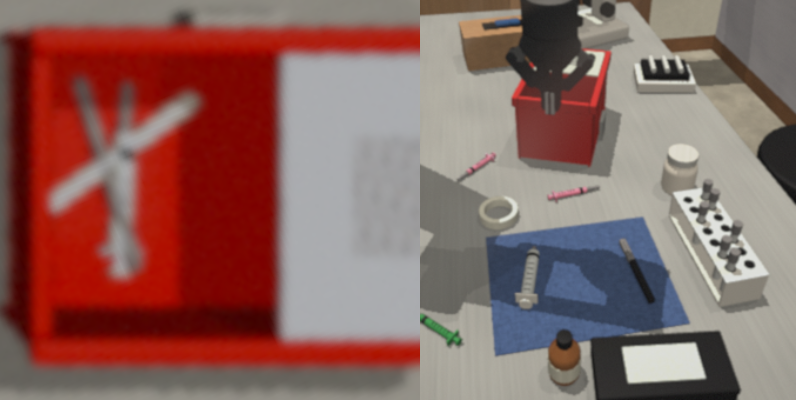

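The syringe lies inside the box at about (122,190) in the crop, the lid is still fully open, and the bystanders haven't moved. Now to shut the lid.

Run:
```python
from h import *
Q=q(A-np.pi/2)
bot.move_pose(bp(0,.06,.22),Q)
bot.move_linear(bp(0,.06,.1785),vel=.1);bot.pause(.2)
b,z,ok=press(0,.06,Q,9.0)
if ok:
    z=slide(0,.06,-.045,z,b,9.0,n=5)
    z=slide(0,-.045,-.061,z,b,9.0,n=4,vel=.03)
p=bot.sense()["tcp_pos"];bot.move_linear(np.r_[p[:2],p[2]+.05],vel=.1)
bot.move_pose([.48,-.15,.27],Q);print(bot.sense()["clock"])
lidlook("pics/l3.png")
g=cv2.imread("pics/l3.png").astype(int)
for x0 in(-50,30,50):
    d=np.diff(cv2.GaussianBlur(g[(x0+100)*2-6:(x0+100)*2+6,:,1].mean(0)[None],(5,1),0)[0]);print(x0,[(k/2-140,round(d[k],1)) for k in np.flatnonzero(abs(d)>6)])
```

```text
hit True z 0.16780649278019757 f 5.832737669941727
 z 0.1674105849889403 f 6.092816548896097
 z 0.1670471870575523 f 7.703896689380867
 z 0.16688517414372492 f 7.609711887685539
 y 0.0398 x 0.0010 along 0.8 side 0.5 fz 6.1 t 27.0
 y 0.0189 x 0.0010 along 0.8 side -0.3 fz 7.8 t 27.6
 y -0.0021 x 0.0009 along 0.6 side -0.5 fz 7.6 t 28.2
 y -0.0231 x 0.0010 along 1.1 side -1.1 fz 9.3 t 28.9
 y -0.0442 x 0.0009 along 0.5 side -0.9 fz 9.0 t 29.5
 y -0.0479 x 0.0009 along 1.6 side -1.0 fz 8.7 t 29.9
 y -0.0518 x 0.0009 along 2.2 side -0.8 fz 9.4 t 30.2
 y -0.0558 x 0.0009 along 2.0 side -1.6 fz 8.8 t 30.6
 y -0.0598 x 0.0009 along 1.9 side -2.0 fz 9.6 t 30.9
32.6083
x -55 white y from -103.5 to 129.5 n 121.0
x -40 white y from -103.0 to 129.5 n 121.5
x 40 white y from -103.0 to 129.5 n 121.5
x 55 white y from -104.0 to 129.5 n 121.5
-50 [(np.float64(-135.5), np.float64(-6.2)), (np.float64(-135.0), np.float64(-6.3)), (np.float64(-134.5), np.float64(-6.3)), (np.float64(-134.0), np.float64(-6.1)), (np.float64(-106.5), np.float64(6.9)), (np.float64(-106.0), np.float64(8.4)), (np.float64(-105.5
[... 3471 characters left out ...]
at64(-10.5)), (np.float64(14.5), np.float64(-10.7)), (np.float64(15.0), np.float64(-10.6)), (np.float64(15.5), np.float64(-10.3)), (np.float64(16.0), np.float64(-9.5)), (np.float64(16.5), np.float64(-8.5)), (np.float64(17.0), np.float64(-7.4)), (np.float64(17.5), np.float64(-6.3)), (np.float64(121.5), np.float64(6.0)), (np.float64(122.0), np.float64(7.0)), (np.float64(122.5), np.float64(7.9)), (np.float64(123.0), np.float64(8.6)), (np.float64(123.5), np.float64(9.0)), (np.float64(124.0), np.float64(9.3)), (np.float64(124.5), np.float64(9.3)), (np.float64(125.0), np.float64(9.0)), (np.float64(125.5), np.float64(8.3)), (np.float64(126.0), np.float64(7.3)), (np.float64(126.5), np.float64(6.2))]
```

View pics/l3.png

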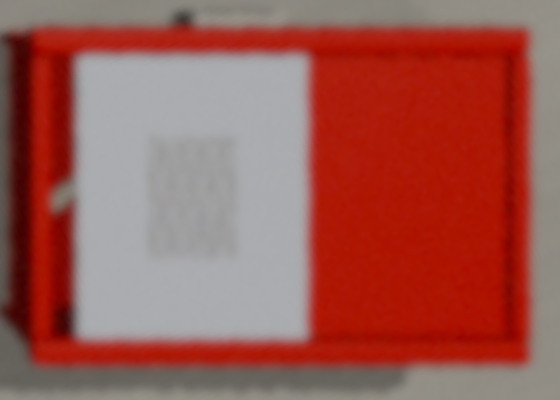

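The lid slipped partway, and its near edge is at about -104 mm (px 74), so it's roughly 12 mm ajar. I'll push again, slightly firmer at 10.5 N and still under 16 N.

Run:
```python
from h import *
Q=q(A-np.pi/2)
bot.move_pose(bp(0,-.03,.22),Q)
bot.move_linear(bp(0,-.03,.1785),vel=.1);bot.pause(.3)
b,z,ok=press(0,-.03,Q,10.5)
if ok: z=slide(0,-.03,-.058,z,b,10.5,n=7,vel=.03)
p=bot.sense()["tcp_pos"];bot.move_linear(np.r_[p[:2],p[2]+.05],vel=.1)
bot.move_pose([.48,-.15,.27],Q);print(bot.sense()["clock"])
lidlook("pics/l4.png")
g=cv2.imread("pics/l4.png").astype(int)
for x0 in(-50,50):
    d=np.diff(cv2.GaussianBlur(g[(x0+100)*2-6:(x0+100)*2+6,:,1].mean(0)[None],(5,1),0)[0]);print(x0,np.argmax(d[20:200])/2-130,np.argmin(d[200:400])/2-40)
```

```text
hit True z 0.16774569244565055 f 5.72580020751866
 z 0.16714891747159039 f 6.491811471129019
 z 0.16664789390548151 f 8.203999878303938
 z 0.1663608938902695 f 9.770089944015151
 y -0.0332 x 0.0000 along 1.5 side -2.6 fz 8.9 t 37.1
 y -0.0370 x 0.0000 along 2.3 side -3.1 fz 9.5 t 37.5
 y -0.0409 x 0.0000 along 2.4 side -3.7 fz 10.1 t 37.8
 y -0.0444 x 0.0005 along 4.1 side -2.8 fz 9.1 t 38.2
 y -0.0481 x 0.0011 along 4.7 side -1.5 fz 8.8 t 38.5
 y -0.0519 x 0.0016 along 5.3 side -0.6 fz 8.9 t 38.9
 y -0.0557 x 0.0019 along 5.3 side -0.6 fz 9.7 t 39.2
40.9667
x -55 white y from -115.0 to 129.5 n 120.5
x -40 white y from -114.5 to 129.5 n 120.5
x 40 white y from -114.5 to 129.5 n 120.5
x 55 white y from -114.5 to 129.5 n 119.5
-50 -115.5 2.0
50 -116.0 2.0
```

View pics/l4.png

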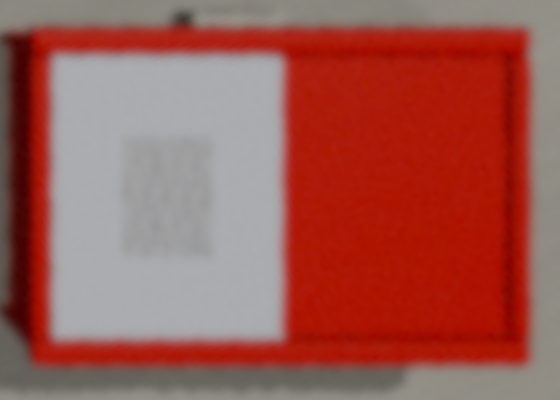

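The lid is against the closed stop: its edges are at -115.7 and +2 mm, 115 mm from where they were when open. The push force also rose to 5.3 N and levelled off there. The arm is clear, so I'm handing in.

```bash
python3 -c "
from workcell import bot
print(bot.sense()['clock']);bot.sign_off()"
```

```text
41.0167
the job is handed in; nothing more can be done
```

The job is done and handed in at 41 s of the 72 s allowed. I slid the lid fully open, dropped the small syringe in through the mouth, and slid the lid shut again.

- **Opening:** one light push of about 9 N moved the lid to its open stop. The picture put the opening at about 115 mm.
- **Syringe:** the side view showed the pad clear of the small syringe. The top view showed it inside the box, with the fingers kept above the rim at release. In the side view after the drop, the other items looked unmoved; I did not measure them.
- **Closing:** the first stroke slipped and left the lid about 12 mm ajar. A second push at about 10 N took it to its closed stop. Its edges had moved about 114 to 115 mm from the open position, and the push force levelled off at 5.3 N there.
- **Press force:** every settled reading stayed below 10 N, against the 16 N limit. I did not record peaks between readings.

The last check showed the lid flush in its frame and the arm clear of everything.

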